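# Turn the inside-up manikin panel over in its cradle

### The arm

A 6-joint arm with a two-finger parallel gripper is mounted at the origin on the work surface. World frame = base frame: x ahead of the robot, y to its left, z up, the work surface at z = 0. Lengths are in m, angles in rad, forces in N, time in s.
With the tool pointing down it reaches from about 0.25 to 0.775 m from the base axis. Payload 4 kg.
Tool frame: the origin (TCP) lies at the very end of the fingers, on their centre line; the grasp point (between the pads) lies tcp_to_grasp behind it (tcp_to_grasp is the distance from the TCP to the grasp point, in m); z points along the fingers, y is the direction in which the jaws open and shut (so a half turn about z gives the same grasp; the last joint's range is limited). The gripper opens to 94 mm and grips with 3 to 60 N. Pads are 16 mm wide; open, the fingers measure 119 mm over their backs; the gripper's body (75 mm by 177 mm) begins 78 mm behind the grasp point.
Start: joints at [-1.356, 0.087, 1.371, -0, 1.684, -0.103], TCP at [0.172, -0.522, 0.167] pointing down, gripper open.
Joint ranges: [-3.1, 3.1], [-0.76, 2.03], [0.27, 2.55], [-1.08, 4.22], [0.17, 2.65], [-2.57, 2.57]. Speed limits (rad/s): [2.79, 2.79, 3.14, 3.14, 3.14, 3.14].

### API

Orientations are given as [roll, pitch, yaw] about the fixed x, y, z axes, in that order (R = Rz(yaw) Ry(pitch) Rx(roll)).
In Python, from bench import * gives the robot as it stands.
- The arm moves only by the tool play_rows, never from a script. Its argument "rows" is a list of rows, each a list of 3 entries, a list of its own where there are three numbers: the finger opening in cm, from 0 to 9.4, then the shift along the world's x, y, z in cm, then the turn, a rotation vector about the world's x, y, z in rad. A call has 1 to 8 rows; each row is the pose to reach, as a shift and turn from the pose commanded when the call began; what a row does not reach only later rows make up. A row lasts 1/12 s, in which the tool goes at most 41.7 mm and 7.16 degrees, less where a joint would pass 70% of its speed; a pose out of reach is approached as far as the arm can. A call with a gripper value outside its range is refused whole. The fingers move at their own pace and stop on an object; the grip force is fixed at half the most. Time passes only in rows, so rows that repeat a pose let the fingers close. It gives the time, the measured TCP pose, the force and the opening at its end, in the units of the state.
- get_obs(): the state, without advancing time (a new reading comes with each control period).
- snapshot(name): name is "side" or "top"; returns a dict with "pixels" (420x560x3 uint8, red, green, blue), "fx", "fy", "cx", "cy" (pixels), "rvec" (rotation vector, rad) and "tvec" (3), from world to camera coordinates, as OpenCV has them. Camera axes: x right, y down, z forward; pixel columns grow to the right and rows downward; lengths in m; the calibration is good to about 2 mm. A picture is of the moment at which its call begins. There is no depth.
- close_job(): hands the job in, once; it reports no verdict.
Trained networks look in the newest picture that a camera, given by its name, has taken for a name from the list of things; names that differ only in an ending like _2 or _b are one class to them, and where a whole thing is asked for, a point or a joint stands for the part that bears it (a point fixed in the world has none). Each returns a list of dicts, best first, with "confidence" (0 to 1); they miss things now and then, are a little off and sometimes report something else, mostly with a low value. They report only what shows in the picture. A call takes as long as a camera call. They do not tell look-alikes from the thing itself.
- silhouettes(camera, label): "mask" (420x560 bool, what is visible of it) and "point" ([row, column] in pixels, amid what is visible of it).
The state is a dict: "time": time; "joint_positions": joint angles; "qvel": joint speeds; "joint_torque": joint torques, N m; "tool_pos": TCP position; "ee_rot": TCP orientation; "wrist_force": force on the tool from outside, world axes, zero at the start; "wrist_torque": the same for the moment, N m; "width": finger opening in m.
Only numpy, scipy, OpenCV 4.12 (cv2) and the standard library are available. Lean on these libraries where they do the work, as an engineer would, in place of code of your own. Each camera call takes 0.05 s, during which the arm holds its last target. There are 200 camera calls.

### The job

One of the two manikin skin panels in the turnover cradle lies inside up, showing its orange disc. Without picking the panel up, swing its leaf over by the yellow bar so that the panel tips onto the bed skin side up, lay that leaf back down, and slide the panel along the bed until it is fully home, square against the blue end stop. Leave the other panel, which is already skin side up, lying on its leaf.

Things in the scene. Friction and masses are not known exactly. Their poses are not given: they have to be found in the camera images.
- cradle: Fixed turnover cradle on an aluminium base plate 250 x 425 x 10 mm (plate top = bed, 10 mm above the table). Origin on the table under the middle of the hinge line; x along the hinge line, y from the two leaves (-y half) to the landing bed (+y half). Two leaves and two bed channels lie side by side, centred at x = -56 (leaf_near) and +56 mm (leaf_far), the same hinge line for both.
- home_near (a point): Where the centre of a panel lies when home in the channel at x = -56 mm: cradle y = 180 mm, 17 mm above the table. The channel is 88 mm wide, with rails 9 mm above the bed from y = 35 mm on; the blue end stop's inner face is at y = 235 mm, 22 mm above the bed.
- home_far (a point): The same point in the channel at x = +56 mm. In both channels the bed is free from y = 8 mm (hinge parts, leaf down) to a freshly tipped panel's edge (usually y = 55 to 95 mm): room for closed fingertips to push that edge.
- leaf_near (a joint): Leaf at x = -56 mm: 0 flat (home), pi/2 upright, 1.95 rad open stop over the bed. 0.35 kg, no spring: below upright it falls home, beyond it leans on the open stop. Plate 98 x 120 mm, upper face 47 mm above the table at home; a heel ledge at the hinge end carries the panel as it stands. At about 1.7 to 1.9 rad the panel topples onto the bed by itself.
- leaf_far (a joint): The same for the leaf at x = +56 mm.
- leaf_near_hinge (a point): Point on the hinge axis of leaf_near, at cradle x = -56, y = 0 mm, 22 mm above the table; the axis runs along cradle x.
- leaf_far_hinge (a point): The same for leaf_far, at cradle x = +56 mm.
- leaf_near_bar (a point): Centre of leaf_near's round yellow bar: 12 mm thick, along cradle x, 66 mm free between its arms, 40 mm beyond the leaf's free edge. At home at cradle y = -165 mm, 47 mm above the table (165 mm out from the hinge axis and 25 mm above it; this offset turns with the leaf). It can be pinched from above and turns in the fingers as the leaf swings.
- leaf_far_bar (a point): The same for leaf_far.
- panel_turn: The panel to turn: flat rigid panel 80 x 110 x 14 mm (along its x, y, z), 0.18 kg, one face pink skin with two small studs, the other cream with grey ribs and a 40 mm orange disc. Origin: its middle. Its z axis points out of the skin face (down at the start). It starts on one of the two leaves, at about cradle y = -67 mm, its centre 54 mm above the table; its long side lies along cradle y.
- panel_ok: The other panel, alike, lying skin side up (z up) on the other leaf. To be left alone.
Mind the look-alikes: they are no part of the job. What is shaped like the panel_turn but green or red is not meant.

How it is judged:
By the outcome, as a careful person would: the job done as asked, in the order asked, and still so for the second after the job is handed in, with the robot touching nothing.
It also fails if it takes over 58 s, if anything falls off the work surface, if the arm or the gripper's body presses on something with over 40 N, if the wrist force passes 120 N, or if a joint passes its speed limit or range.

## Working session

There is one attempt and no reset: what is moved stays moved. The work goes in short steps, Python scripts to look and compute and a tool call to move; the robot and the scene stay as the last step left them, time stands still between calls to the robot, and variables do not carry over. Pictures are saved under pics/ and viewed, about 8 in all and at most 12, crops included, and the job is handed in when it is done.

Besides the shell and the picture viewer there is one more tool, called after ">>>" as a command line: name --argument value ..., lists and objects as JSON in quotes. play_rows: Moves the arm, as the interface text tells. Its arguments: {"type":"object","properties":{"rows":{"type":"array"}},"required":["rows"]}

```bash
mkdir -p pics; cat > h.py <<'E'
from bench import *
import numpy as np, cv2
def snap(n,f=None):
    s=snapshot(n)
    if f: cv2.imwrite('pics/'+f,cv2.cvtColor(s['pixels'],cv2.COLOR_RGB2BGR))
    return s
def ray(s,rc,z):
    R=cv2.Rodrigues(np.array(s['rvec']))[0];t=np.array(s['tvec']).ravel()
    d=R.T@np.array([(rc[1]-s['cx'])/s['fx'],(rc[0]-s['cy'])/s['fy'],1]);c=-R.T@t
    return c+d*(z-c[2])/d[2]
def proj(s,P):
    R=cv2.Rodrigues(np.array(s['rvec']))[0];t=np.array(s['tvec']).ravel()
    q=(R@np.atleast_2d(P).T).T+t
    return np.c_[q[:,1]/q[:,2]*s['fy']+s['cy'],q[:,0]/q[:,2]*s['fx']+s['cx']]
E
python3 - <<'E'
from h import *
for c in ('top','side'):
    s=snap(c,c+'0.png')
    for l,z in (('leaf_near_bar',.047),('leaf_near',.047),('panel_turn',.061),('panel_ok',.061),('cradle',.01)):
        for d in silhouettes(c,l):
            print(c,l,round(d['confidence'],2),np.round(d['point']),ray(s,d['point'],z).round(3),d['mask'].sum())
a=cv2.imread('pics/top0.png');b=cv2.imread('pics/side0.png')
o=get_obs();print(o['tool_pos'],o['ee_rot'],o['width'])
E
```

```text
top leaf_near_bar 0.83 [213. 290.] [ 0.422 -0.067  0.047] 946
top leaf_near_bar 0.71 [196. 298.] [ 0.459 -0.082  0.047] 1908
top leaf_near_bar 0.54 [164. 237.] [0.526 0.047 0.047] 17316
top leaf_near 0.94 [213. 292.] [ 0.422 -0.069  0.047] 740
top panel_turn 0.9 [286. 141.] [0.27  0.234 0.061] 1996
top panel_turn 0.87 [332. 405.] [ 0.183 -0.297  0.061] 2028
top panel_turn 0.79 [192. 299.] [ 0.464 -0.084  0.061] 1907
top panel_ok 0.75 [142. 308.] [ 0.572 -0.103  0.061] 1918
top cradle 0.86 [165. 241.] [0.532 0.043 0.01 ] 17230
side leaf_near_bar 0.42 [236. 214.] [0.503 0.096 0.047] 11677
side leaf_near 0.79 [215. 269.] [ 0.452 -0.035  0.047] 846
side panel_turn 0.93 [354. 260.] [0.237 0.291 0.061] 2803
side panel_turn 0.67 [208. 432.] [ 0.151 -0.257  0.061] 276
side panel_turn 0.61 [202. 279.] [ 0.454 -0.076  0.061] 916
side panel_ok 0.91 [186. 250.] [ 0.554 -0.095  0.061] 765
side panel_ok 0.37 [233. 215.] [0.495 0.098 0.061] 11585
side panel_ok 0.23 [198. 239.] [ 0.541 -0.038  0.061] 734
side cradle 0.64 [238. 215.] [0.531 0.065 0.01 ] 11407
[ 0.17186171 -0.52249599  0.16714206] [3.14144637e+00 1.38028928e-05 3.17784842e-01] 0.09418598990407992
```

View pics/top0.png

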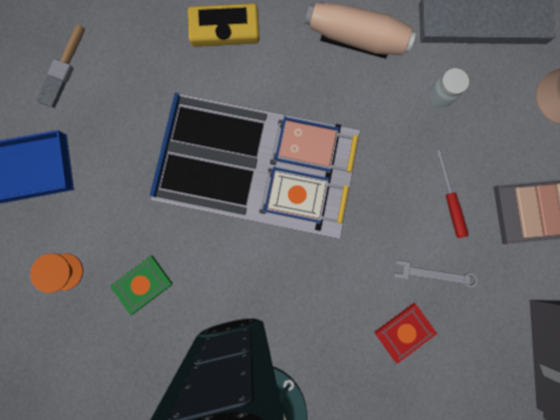

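View pics/side0.png

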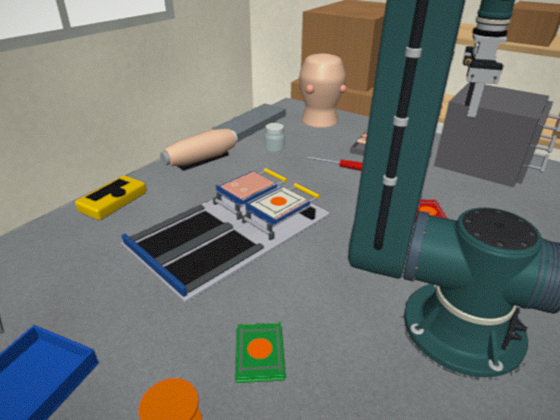

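Candidates for panel_turn: the cream one with a disc on the near leaf (top 192,299), the green one (286,141) and the red one (332,405). The cream one fits, because it lies in the cradle and isn't green or red. The pink panel at (142,308) is panel_ok. Next I'll fit the cradle pose and confirm both in an enlarged crop.

```bash
cat >> h.py <<'E'
def c2w(p,q):
    q=np.atleast_2d(q);c,s=np.cos(p[2]),np.sin(p[2])
    return np.c_[p[0]+c*q[:,0]-s*q[:,1],p[1]+s*q[:,0]+c*q[:,1],q[:,2]]
E
python3 - <<'E'
from h import *
from scipy.optimize import least_squares
S={c:snap(c) for c in('top','side')}
obs=[]
for c,s in S.items():
    m=cv2.cvtColor(s['pixels'],cv2.COLOR_RGB2HSV)
    y=cv2.inRange(m,(20,120,90),(35,255,255)); b=cv2.inRange(m,(105,120,40),(125,255,255))
    for nm,k in(('y',y),('b',b)):
        n,l,st,ce=cv2.connectedComponentsWithStats(k)
        for i in range(1,n):
            if st[i,4]>40: print(c,nm,st[i],ce[i].round(1))
s=S['top'];m=cv2.cvtColor(s['pixels'],cv2.COLOR_RGB2HSV)
for d in silhouettes('top','cradle')[:1]:
    print(cv2.boxPoints(cv2.minAreaRect(np.argwhere(d['mask'])[:,::-1].astype(np.float32))).round(1))
E
```

```text
top y [ 188    4   71   42 1778] [223.   26.9]
top y [347 136  11  36 173] [352.1 153.4]
top y [338 186  11  37 180] [342.8 203.8]
top b [150  93  29 103 569] [164.4 145.3]
top b [275 117  64  54 250] [302.2 142.5]
top b [   0  130   73   73 4313] [ 34.1 165.9]
top b [264 167  66  57 216] [290.2 192.1]
side y [264 168  23  14 107] [275.2 174.8]
side y [  75  176   71   44 1348] [110.4 198.9]
side y [294 183  26  16 124] [306.5 190.5]
side b [216 185  94  40 528] [257.2 204.9]
side b [122 234  65  62 728] [155.5 264.9]
side b [   0  325   99   95 6518] [ 40.5 373.4]
[[148.1 200.7]
 [169.5  90.3]
 [362.  127.7]
 [340.6 238.1]]
```

```bash
python3 - <<'E'
from h import *
from scipy.optimize import least_squares
S={c:snap(c) for c in('top','side')}
pts=np.array([[.056,-.165,.050],[-.056,-.165,.050],[0,.240,.028]])
ob={'top':[[153.4,352.1],[203.8,342.8],[145.3,164.4]],'side':[[174.8,275.2],[190.5,306.5],[264.9,155.5]]}
def f(p,cs): return np.concatenate([(proj(S[c],c2w(p,pts))-ob[c]).ravel() for c in cs])
for cs in (['top'],['side'],['top','side']):
    r=least_squares(f,[.5,0,0],args=(cs,));print(cs,r.x.round(4),r.fun.round(1))
p=r.x;np.save('p.npy',p)
L={'stop':[[-.1,.235,.032],[.1,.235,.032]],'panelT':[[x-.056,y-.067,.061] for x,y in((-.04,-.055),(.04,-.055),(.04,.055),(-.04,.055),(-.04,-.055))],
'plate':[[-.125,-.18,.01],[.125,-.18,.01],[.125,.245,.01],[-.125,.245,.01],[-.125,-.18,.01]],'bar':[[-.089,-.165,.047],[-.023,-.165,.047]],'hinge':[[-.1,0,.022],[.1,0,.022]]}
k=3;ims=[]
for c,(r0,c0) in(('top',(75,140)),('side',(140,110))):
    im=cv2.resize(S[c]['pixels'][r0:r0+185,c0:c0+235],None,fx=k,fy=k,interpolation=cv2.INTER_CUBIC)[:,:,::-1].copy()
    for v in L.values():
        q=((proj(S[c],c2w(p,v))-[r0,c0]+.5)*k)[:,::-1].round().astype(int)
        cv2.polylines(im,[q.reshape(-1,1,2)],False,(0,255,0),1)
    ims.append(cv2.resize(im,(705,555)))
cv2.imwrite('pics/fit.png',ims[0])
cv2.imwrite('pics/fits.png',ims[1])
print(c2w(p,[[-.056,-.165,.047],[-.056,0,.022],[-.056,.180,.017],[-.056,.235,.017]]).round(4))
E
```

```text
['top'] [ 0.5261 -0.0256 -0.1854] [-0.3  0.2  0.4  0.4 -0.2 -0.6]
['side'] [ 0.5171 -0.0217 -0.1549] [ 0.3 -0.5 -0.3  0.7 -0.1 -0.1]
['top', 'side'] [ 0.5231 -0.0253 -0.1733] [ 0.1 -0.1  1.   0.7  2.4 -1.1 -0.6 -0.5 -1.  -0.  -3.1 -2.1]
[[ 0.4395 -0.1781  0.047 ]
 [ 0.468  -0.0156  0.022 ]
 [ 0.499   0.1617  0.017 ]
 [ 0.5085  0.2159  0.017 ]]
```

View pics/fit.png

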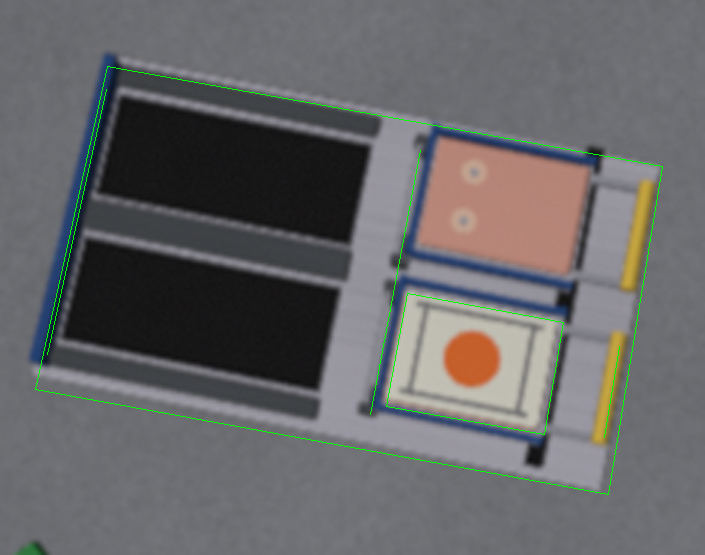

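The crop confirms the cream panel with the orange disc on the near leaf (disc at about 472,358) and the pink panel on the far leaf. The side view's blue-stop centroid skews the joint fit, so I'm dropping it and refitting.

```bash
python3 - <<'E'
from h import *
from scipy.optimize import least_squares
S={c:snap(c) for c in('top','side')}
pts=np.array([[.056,-.165,.050],[-.056,-.165,.050],[0,.240,.030]])
ob={'top':[[153.4,352.1],[203.8,342.8],[145.3,164.4]],'side':[[174.8,275.2],[190.5,306.5]]}
def f(p): return np.concatenate([(proj(S[c],c2w(p,pts[:len(ob[c])]))-ob[c]).ravel() for c in S])
r=least_squares(f,[.5,0,0]);p=r.x;print(p.round(4),r.fun.round(1));np.save('p.npy',p)
for s in(proj(S['top'],c2w(p,[[0,.2,.01],[0,.201,.01]])),):print(s)
W=c2w(p,[[-.056,-.165,.047],[-.056,0,.022],[-.056,.180,.017],[-.056,.235,.017]]);print(W.round(4))
o=get_obs();print((W[0]-o['tool_pos']).round(4),o['ee_rot'],o['time'])
print('xc',np.cos(p[2]),np.sin(p[2]))
import bench;print(sorted(x for x in dir(bench) if 'grasp' in x or x[0]!='_'), getattr(bench,'tcp_to_grasp',None))
E
```

```text
[ 0.5254 -0.0256 -0.1868] [ 0.2  0.2  0.8  0.3 -0.3 -0.8 -0.7 -0.3 -0.9 -0.2]
[[150.94362133 183.68462341]
 [150.85803997 183.24632046]]
[[ 0.4397 -0.1773  0.047 ]
 [ 0.4704 -0.0152  0.022 ]
 [ 0.5038  0.1617  0.017 ]
 [ 0.514   0.2157  0.017 ]]
[ 0.2679  0.3451 -0.1201] [3.14144485e+00 1.81905579e-05 3.17802464e-01] 0.95
xc 0.9826094082001711 -0.185684546789736
['IKError', 'close_job', 'get_obs', 'silhouettes', 'snapshot', 'tcp_to_grasp'] 0.0188
```

>>> play_rows --rows '[[3,[2,2.6,0],[0,0,-0.06]],[3,[4.4,5.7,0],[0,0,-0.13]],[3,[6.8,8.8,0],[0,0,-0.2]],[3,[9.2,11.9,0],[0,0,-0.27]],[3,[11.6,15,0],[0,0,-0.34]],[3,[14,18,0],[0,0,-0.41]],[3,[16.4,21.1,0],[0,0,-0.47]],[3,[18.8,24.2,0],[0,0,-0.505]]]'

```text
time: 1.62
tool_pos: [0.3607, -0.2789, 0.1674]
ee_rot: [3.141, -0.001, -0.19]
wrist_force: [1.3, -0.7, 0.6]
width: 0.0441
```

>>> play_rows --rows '[[3,[2.4,3.1,0],[0,0,0]],[3,[4.8,6.2,0],[0,0,0]],[3,[6.8,8.8,0],[0,0,0]],[3,[8,10.3,0],[0,0,0]],[3,[8,10.3,-1],[0,0,0]],[3,[8,10.3,-3],[0,0,0]],[3,[8,10.3,-4.5],[0,0,0]],[3,[8,10.3,-4.5],[0,0,0]]]'

```text
time: 2.28
tool_pos: [0.437, -0.1768, 0.1179]
ee_rot: [-3.14, 0.007, -0.188]
wrist_force: [1.1, 0.9, -0.6]
width: 0.03
```

```bash
python3 - <<'E'
from h import *
p=np.load('p.npy');o=get_obs()
b=c2w(p,[[-.056,-.165,.047]])[0]
print(o['tool_pos'],o['ee_rot'],o['width'],o['time'],o['joint_positions'],((b-[0,0,.0188]-o['tool_pos'])*100).round(2))
A=snap('top');B=snap('side')
im=np.hstack([cv2.resize(s['pixels'][a:a+140,c:c+100],None,fx=4,fy=4,interpolation=2)[:,:,::-1] for s,a,c in((A,120,270),(B,90,255))])
cv2.imwrite('pics/near.png',im)
E
```

```text
[ 0.43702159 -0.1768293   0.11792214] [-3.13995241  0.00748956 -0.1876094 ] 0.029957811999894803 2.2833 [-5.04191333e-01 -6.71678216e-02  1.62386175e+00 -7.73083469e-04
  1.59252672e+00  1.25420669e+00] [ 0.27 -0.05 -8.97]
```

View pics/near.png

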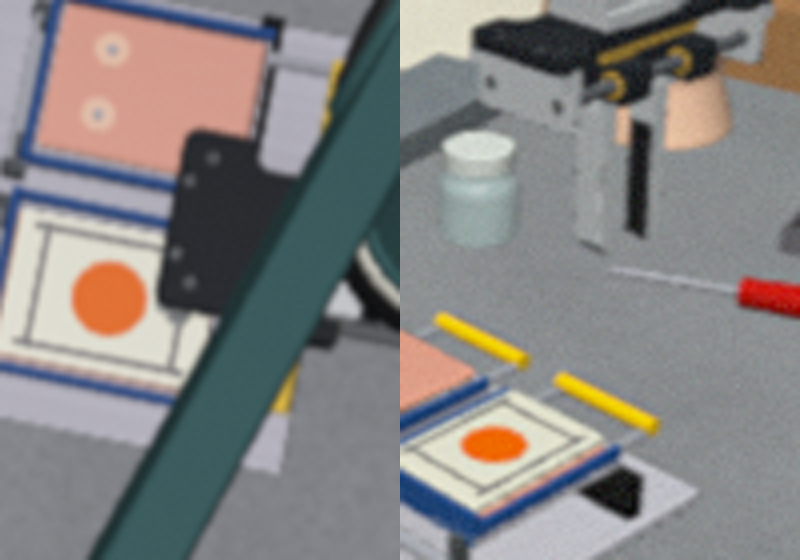

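The fingers hang above the near bar, with their tips at about (600,240) in the right-hand crop and the bar at (607,402). Now I descend and pinch.

>>> play_rows --rows '[[3,[0.2,0,-2],[0,0,0]],[3,[0.2,0,-4.5],[0,0,0]],[3,[0.2,0,-6.5],[0,0,0]],[3,[0.2,0,-8],[0,0,0]],[3,[0.2,0,-9],[0,0,0]],[3,[0.2,0,-9],[0,0,0]],[0.8,[0.2,0,-9],[0,0,0]],[0.8,[0.2,0,-9],[0,0,0]]]'

```text
time: 3.05
tool_pos: [0.443, -0.1783, 0.0338]
ee_rot: [3.141, -0.003, -0.188]
wrist_force: [-0.3, -0.3, 0.2]
width: 0.0199
```

>>> play_rows --rows '[[0.8,[0,0,0],[0,0,0]],[0.8,[0,0,0],[0,0,0]],[0.8,[0,0,0],[0,0,0]],[0.8,[0,0,0],[0,0,0]]]'

```text
time: 3.38
tool_pos: [0.4422, -0.1776, 0.0327]
ee_rot: [3.141, -0.001, -0.187]
wrist_force: [-0.6, -0.2, -1.3]
width: 0.0081
```

```bash
python3 - <<'E'
from h import *
p=np.load('p.npy');o=get_obs()
print(o['tool_pos'],o['width'],o['wrist_force'])
B=snap('side')
im=cv2.resize(B['pixels'][110:250,190:360],None,fx=4,fy=4,interpolation=2)[:,:,::-1]
cv2.imwrite('pics/grip.png',im)
r=np.hypot(.165,.025);f=np.arctan2(.025,.165);u=np.array([-np.sin(p[2]),np.cos(p[2])])
th=np.arange(0,1.93,.08)
for t in th:
    y=-r*np.cos(t+f)+.165; z=r*np.sin(t+f)-.025
    print(round(t,2),(u*y*100).round(2),round(z*100,2))
E
```

```text
[ 0.44220812 -0.1776352   0.03265353] 0.008075378199292313 [-0.59676372 -0.24923405 -1.30757466]
0.0 [0. 0.] 0.0
0.08 [0.05 0.25] 1.31
0.16 [0.11 0.6 ] 2.6
0.24 [0.2  1.05] 3.85
0.32 [0.3 1.6] 5.06
0.4 [0.42 2.24] 6.23
0.48 [0.56 2.97] 7.34
0.56 [0.71 3.78] 8.38
0.64 [0.88 4.68] 9.36
0.72 [1.07 5.64] 10.26
0.8 [1.26 6.68] 11.08
0.88 [1.47 7.78] 11.81
0.96 [1.69 8.93] 12.45
1.04 [ 1.91 10.12] 13.0
1.12 [ 2.15 11.36] 13.44
1.2 [ 2.39 12.63] 13.78
1.28 [ 2.63 13.92] 14.02
1.36 [ 2.88 15.22] 14.16
1.44 [ 3.12 16.53] 14.19
1.52 [ 3.37 17.84] 14.11
1.6 [ 3.62 19.14] 13.92
1.68 [ 3.86 20.42] 13.63
1.76 [ 4.1  21.68] 13.24
1.84 [ 4.33 22.89] 12.74
1.92 [ 4.55 24.07] 12.15
```

View pics/grip.png

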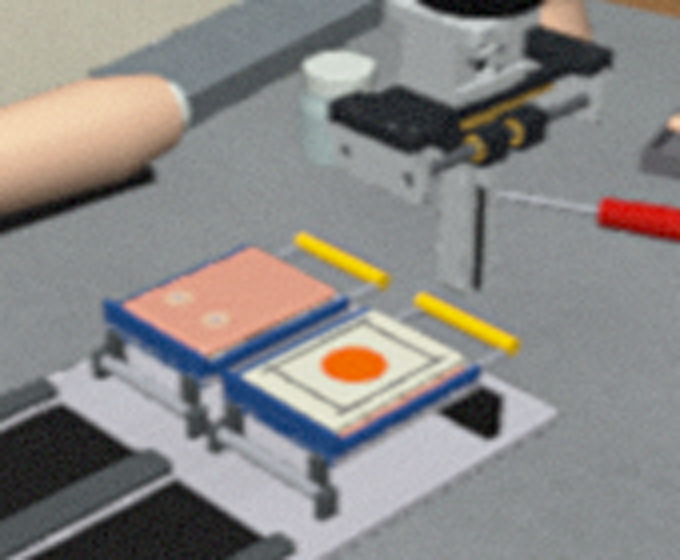

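Width 8 mm means nothing is gripped, and the fingertips at (465,285) sit behind the bar at (467,322). I'll check by projecting the measured TCP.

```bash
python3 - <<'E'
from h import *
p=np.load('p.npy');o=get_obs()
print(o['tool_pos'],o['ee_rot'],o['width'],o['wrist_force'],o['time'],o['joint_positions'],o['qvel'])
S={c:snap(c) for c in('top','side')}
for c,s in S.items():
    R=cv2.Rodrigues(np.array(s['rvec']))[0];print(c,'cam at',(-R.T@np.array(s['tvec']).ravel()).round(3))
    print(proj(s,np.vstack([o['tool_pos'],c2w(p,[[-.056,-.165,.047]]),o['tool_pos']+[0,0,.1]])).round(1))
    hsv=cv2.cvtColor(s['pixels'],cv2.COLOR_RGB2HSV)
    n,l,st,ce=cv2.connectedComponentsWithStats(cv2.inRange(hsv,(20,120,90),(35,255,255)))
    print([(ce[i].round(1),st[i,4]) for i in range(1,n) if 40<st[i,4]<400])
a=S['side'];b=S['top']
im=np.hstack([cv2.resize(s['pixels'][r:r+80,c:c+60],None,fx=6,fy=6,interpolation=2)[:,:,::-1] for s,r,c in((a,140,275),(b,160,310))])
cv2.imwrite('pics/g2.png',im)
E
```

```text
[ 0.44207232 -0.17756111  0.03246003] [ 3.14128914e+00 -6.13333290e-04 -1.87093708e-01] 0.008146812998115253 [ 1.19600286  0.69388946 -0.18574438] 3.4333 [-5.00940946e-01 -9.38549048e-03  1.74237022e+00 -1.00674759e-04
  1.40793085e+00  1.25696547e+00] [ 0.00015137  0.00157097  0.00324627  0.00065454 -0.00101676  0.00038696]
top cam at [ 0.337 -0.04   0.859]
[[204.6 341.8]
 [204.8 342.9]
 [198.  350.5]]
[(array([340.4, 216. ]), np.int32(60))]
side cam at [-0.016  0.612  0.593]
[[195.2 305.2]
 [190.6 306.2]
 [159.6 306.8]]
[(array([275.3, 174.8]), np.int32(106)), (array([306.5, 190.5]), np.int32(124))]
```

View pics/g2.png

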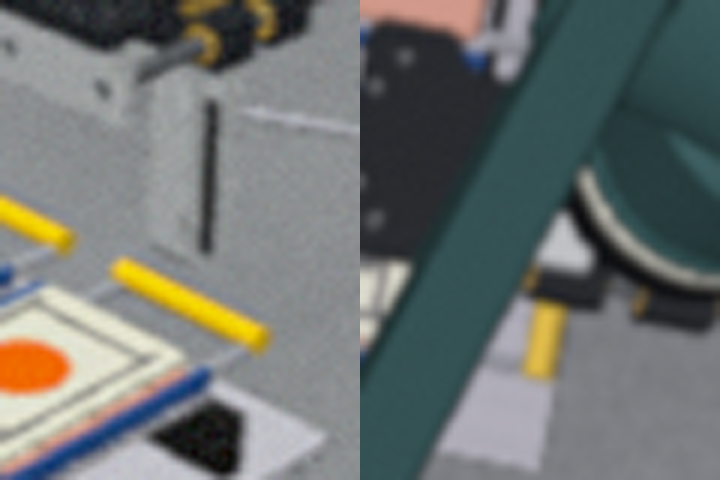

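```bash
python3 - <<'E'
from h import *
from scipy.spatial.transform import Rotation as Ro
o=get_obs();s=snap('side')
T=np.array([[.172,-.522,.167]]);y=np.array([np.sin(.318),-np.cos(.318),0]);x=np.array([np.cos(.318),np.sin(.318),0])
for e in (.047,-.047):
  for u in(.008,-.008): print('start tip',e,u,proj(s,T+e*y+u*x).round(1))
for dz in (0,.02,.03,.04): print(dz,proj(s,o['tool_pos']+[0,0,dz]).round(1))
for dy in (-.02,-.04,-.06): print(dy,proj(s,o['tool_pos']+[0,dy,0]).round(1))
for dx in (.02,.04,.06): print(dx,proj(s,o['tool_pos']+[dx,0,0]).round(1))
im=cv2.imread('pics/side0.png')[0:150,430:560]
A=cv2.resize(im,None,fx=4,fy=4,interpolation=2);B=cv2.resize(cv2.cvtColor(s['pixels'],4)[130:230,270:350],(480,600),interpolation=cv2.INTER_CUBIC)
# stretch contrast
B=cv2.convertScaleAbs(B,alpha=1.8,beta=-90)
cv2.imwrite('pics/cmp.png',np.hstack([cv2.resize(A,(320,369))[:369],cv2.resize(B,(295,369))]))
E
```

```text
start tip 0.047 0.008 [[118.8 459.5]]
start tip 0.047 -0.008 [[119.5 465.7]]
start tip -0.047 0.008 [[132.1 461.8]]
start tip -0.047 -0.008 [[132.9 468.4]]
0 [[195.3 305.3]]
0.02 [[188.5 305.6]]
0.03 [[185.1 305.7]]
0.04 [[181.6 305.9]]
-0.02 [[192.  309.3]]
-0.04 [[188.7 313.3]]
-0.06 [[185.5 317.2]]
0.02 [[193.  298.6]]
0.04 [[190.7 292. ]]
0.06 [[188.4 285.5]]
```

View pics/cmp.png

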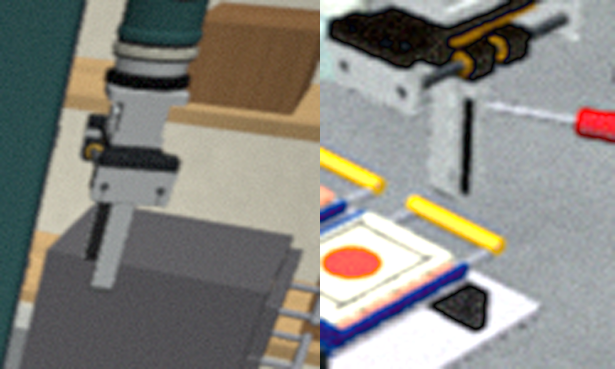

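```bash
python3 - <<'E'
from h import *
p=np.load('p.npy');u=np.array([-np.sin(p[2]),np.cos(p[2]),0])
for c in('top','side'):
    s=snap(c);print(c,s['fx'],s['fy'],s['cx'],s['cy'],'base0',proj(s,[[0,0,0],[0,0,.02],[.1,0,0],[0,.1,0]]).round(1).tolist())
    if c=='top':
        for z in(.2,.22,.24,.26,.30): print(z,proj(s,np.array([[.437,-.1768,z]])+.0885*u).round(1))
        im=s['pixels'][150:260,270:420]
        cv2.imwrite('pics/t.png',cv2.resize(im,None,fx=4,fy=4,interpolation=2)[:,:,::-1])
E
```

```text
top 388.79741983162654 388.79741983162654 281.2609533336555 208.8458009282889 base0 [[415.1, 256.9], [419.1, 256.4], [365.5, 257.6], [414.9, 209.1]]
0.2 [[185.4 306.9]]
0.22 [[183.3 307.8]]
0.24 [[181.1 308.7]]
0.26 [[178.8 309.8]]
0.3 [[173.5 312. ]]
side 423.39649164736363 423.39649164736363 285.89233592726384 215.57336905693228 base0 [[326.2, 462.0], [318.6, 464.8], [303.3, 408.7], [365.5, 445.8]]
```

View pics/t.png

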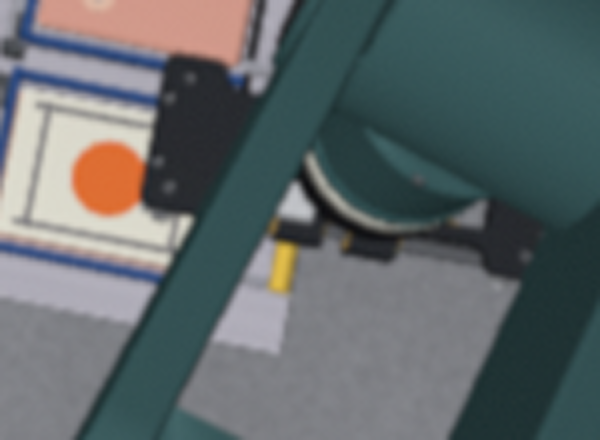

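The horizontal position agrees in the top view: body centre seen at about (196,355), predicted (196,353). The side view puts the tips about 4 cm higher than the reported z. I'll open and descend in careful steps, watching the force.

>>> play_rows --rows '[[3,[0,0,0],[0,0,0]],[3,[0,0,0],[0,0,0]],[3,[0,0,-0.4],[0,0,0]],[3,[0,0,-0.8],[0,0,0]],[3,[0,0,-1.2],[0,0,0]],[3,[0,0,-1.6],[0,0,0]],[3,[0,0,-1.8],[0,0,0]],[3,[0,0,-1.8],[0,0,0]]]'

```text
time: 4.35
tool_pos: [0.4412, -0.1771, 0.0131]
ee_rot: [-3.141, 0.002, -0.187]
wrist_force: [-0.2, 0.3, -0.1]
width: 0.0298
```

```bash
python3 - <<'E'
from h import *
o=get_obs();print(o['tool_pos'],o['width'],o['wrist_force'])
s=snap('side');print(proj(s,o['tool_pos']).round(1))
cv2.imwrite('pics/d.png',cv2.resize(s['pixels'][130:230,240:360],None,fx=5,fy=5,interpolation=2)[:,:,::-1])
E
```

```text
[ 0.44120964 -0.17713944  0.01314504] 0.029830981292098636 [-0.20767443  0.26349762 -0.13469438]
[[201.9 305.1]]
```

View pics/d.png

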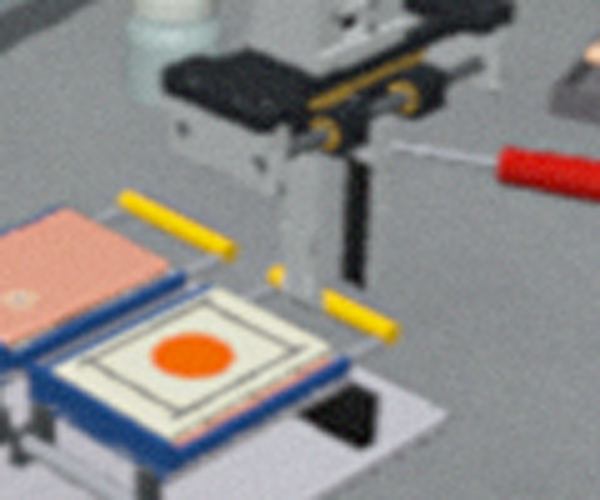

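The near finger now passes in front of the bar. Tip midpoint is about (305,188), predicted (305,202), so the true z is about 3.9 cm above the reported one. The fingers straddle the bar, so I go 2.4 cm lower and pinch.

>>> play_rows --rows '[[3,[0,0,-0.6],[0,0,0]],[3,[0,0,-1.2],[0,0,0]],[3,[0,0,-1.8],[0,0,0]],[3,[0,0,-2.3],[0,0,0]],[3,[0,0,-2.4],[0,0,0]],[0.8,[0,0,-2.4],[0,0,0]],[0.8,[0,0,-2.4],[0,0,0]],[0.8,[0,0,-2.4],[0,0,0]]]'

```text
time: 5.07
tool_pos: [0.4421, -0.1776, -0.0096]
ee_rot: [3.141, -0.001, -0.187]
wrist_force: [-0.2, 0.6, 0.3]
width: 0.0134
```

>>> play_rows --rows '[[0.8,[0,0,0],[0,0,0]],[0.8,[0,0,0],[0,0,0]],[0.8,[0,0,0],[0,0,0]],[0.8,[0,0,0],[0,0,0]]]'

```text
time: 5.4
tool_pos: [0.4422, -0.1773, -0.0096]
ee_rot: [-3.141, -0.001, -0.187]
wrist_force: [-0.4, 0.8, 0.8]
width: 0.0108
```

Width 10.8 mm against 8.1 mm when empty, so the bar is held. I start the swing.

>>> play_rows --rows '[[0.5,[0.05,0.25,1.3],[0,0,0]],[0.5,[0.1,0.6,2.6],[0,0,0]],[0.5,[0.2,1.05,3.85],[0,0,0]],[0.5,[0.3,1.6,5.05],[0,0,0]],[0.5,[0.4,2.25,6.2],[0,0,0]],[0.5,[0.55,2.95,7.35],[0,0,0]],[0.5,[0.7,3.8,8.4],[0,0,0]],[0.5,[0.9,4.7,9.35],[0,0,0]]]'

```text
time: 6.07
tool_pos: [0.4511, -0.1325, 0.0857]
ee_rot: [3.136, -0.002, -0.188]
wrist_force: [-1.5, -6.6, 1.4]
width: 0.0108
```

```bash
python3 - <<'E'
from h import *
o=get_obs();print(o['tool_pos'],o['width'],o['wrist_force'])
s=snap('side')
hsv=cv2.cvtColor(s['pixels'],cv2.COLOR_RGB2HSV)
n,l,st,ce=cv2.connectedComponentsWithStats(cv2.inRange(hsv,(20,120,90),(35,255,255)))
print([(ce[i].round(1),st[i]) for i in range(1,n) if 15<st[i,4]<400])
p=np.load('p.npy');r=np.hypot(.165,.025);f=np.arctan2(.025,.165);t=.64+f
print(proj(s,c2w(p,[[x,-r*np.cos(t),.022+r*np.sin(t)] for x in(-.089,-.056,-.023)])).round(1))
E
```

```text
[ 0.45113656 -0.13245377  0.08570378] 0.010809878753187256 [-1.45484721 -6.63215889  1.37597994]
[(array([301. , 120.3]), array([291, 114,  24,  12,  47], dtype=int32)), (array([305.5, 125.2]), array([303, 123,   5,   7,  16], dtype=int32)), (array([294.6, 130.2]), array([292, 128,   5,   6,  16], dtype=int32)), (array([283.2, 158.3]), array([281, 156,   5,   6,  24], dtype=int32)), (array([301. , 166.4]), array([295, 161,  14,  11,  76], dtype=int32))]
[[168.1 304.6]
 [163.3 294. ]
 [158.6 283.8]]
```

The bar follows: its visible parts at (283,158) and (301,166) lie on the predicted line, and forces are low. I continue.

>>> play_rows --rows '[[0.5,[0.15,0.95,0.9],[0,0,0]],[0.5,[0.35,2,1.7],[0,0,0]],[0.5,[0.55,3.1,2.45],[0,0,0]],[0.5,[0.8,4.25,3.1],[0,0,0]],[0.5,[1.0,5.4,3.65],[0,0,0]],[0.5,[1.25,6.65,4.1],[0,0,0]],[0.5,[1.5,7.95,4.4],[0,0,0]],[0.5,[1.75,9.2,4.65],[0,0,0]]]'

```text
time: 6.78
tool_pos: [0.4699, -0.0387, 0.1329]
ee_rot: [3.14, -0.005, -0.188]
wrist_force: [3.4, -2.2, 0.6]
width: 0.0108
```

>>> play_rows --rows '[[0.5,[0.2,0.9,0.1],[0,0,0]],[0.5,[0.35,1.75,0.15],[0,0,0]],[0.5,[0.5,2.6,0.15],[0,0,0]],[0.5,[0.65,3.45,0.1],[0,0,0]],[0.5,[0.8,4.3,0.0],[0,0,0]],[0.5,[1.0,5.2,-0.1],[0,0,0]],[0.5,[1.15,6.05,-0.25],[0,0,0]],[0.5,[1.3,6.85,-0.45],[0,0,0]]]'

```text
time: 7.45
tool_pos: [0.483, 0.0306, 0.1257]
ee_rot: [-3.141, -0.003, -0.187]
wrist_force: [7.0, -3.1, -0.5]
width: 0.0111
```

>>> play_rows --rows '[[0.5,[0.1,0.6,-0.25],[0,0,0]],[0.5,[0.2,1.2,-0.5],[0,0,0]],[0.5,[0.3,1.8,-0.75],[0,0,0]],[0.5,[0.4,2.4,-1.0],[0,0,0]],[0.5,[0.5,2.7,-1.15],[0,0,0]],[0.5,[0.5,2.7,-1.15],[0,0,0]],[0.5,[0.5,2.7,-1.15],[0,0,0]],[0.5,[0.5,2.7,-1.15],[0,0,0]]]'

```text
time: 8.12
tool_pos: [0.4881, 0.0577, 0.1141]
ee_rot: [-3.14, -0.003, -0.187]
wrist_force: [6.9, -0.9, 1.0]
width: 0.0108
```

```bash
python3 - <<'E'
from h import *
o=get_obs();print(o['tool_pos'],o['width'],o['wrist_force'])
for c in('top','side'):
    s=snap(c,c+'_sw.png')
    for d in silhouettes(c,'panel_turn'): print(c,round(d['confidence'],2),np.round(d['point']),d['mask'].sum(),ray(s,d['point'],.024).round(3))
a=cv2.imread('pics/top_sw.png')[80:260,140:380];b=cv2.imread('pics/side_sw.png')[60:300,110:350]
cv2.imwrite('pics/sw.png',np.hstack([cv2.resize(a,(400,300)),cv2.resize(b,(400,400))[50:350]]))
E
```

```text
[0.48808992 0.05769111 0.11407025] 0.010839399526787155 [ 6.89343113 -0.94147387  1.00230933]
top 0.73 [185. 202.] 383 [0.483 0.125 0.024]
top 0.63 [332. 407.] 1948 [ 0.175 -0.314  0.024]
side 0.91 [248. 223.] 1319 [0.481 0.094 0.024]
side 0.81 [213. 422.] 831 [ 0.173 -0.283  0.024]
side 0.72 [355. 258.] 2701 [0.256 0.271 0.024]
```

View pics/sw.png

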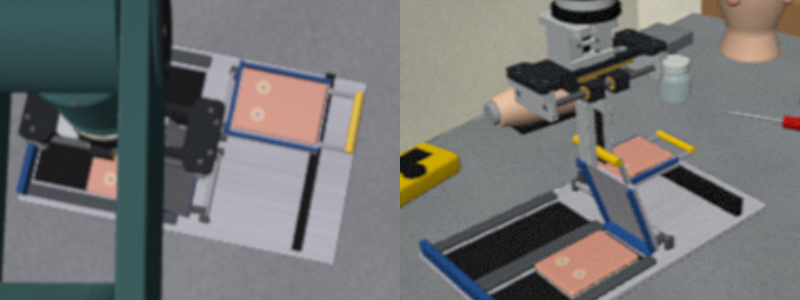

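The leaf leans over and the panel lies skin side up in the near channel, at about (585,262) in the side crop. Now I take the leaf back along the same arc.

>>> play_rows --rows '[[0.5,[-0.1,-0.55,0.35],[0,0,0]],[0.5,[-0.35,-1.75,0.85],[0,0,0]],[0.5,[-0.55,-3.0,1.2],[0,0,0]],[0.5,[-0.8,-4.3,1.5],[0,0,0]],[0.5,[-1.05,-5.6,1.7],[0,0,0]],[0.5,[-1.3,-6.9,1.8],[0,0,0]],[0.5,[-1.55,-8.2,1.75],[0,0,0]],[0.5,[-1.8,-9.5,1.6],[0,0,0]]]'

```text
time: 8.98
tool_pos: [0.4687, -0.0363, 0.1305]
ee_rot: [-3.137, -0.0, -0.186]
wrist_force: [2.9, 0.2, 3.1]
width: 0.0112
```

>>> play_rows --rows '[[0.5,[-0.25,-1.3,-0.25],[0,0,0]],[0.5,[-0.5,-2.55,-0.6],[0,0,0]],[0.5,[-0.7,-3.8,-1.0],[0,0,0]],[0.5,[-0.95,-5.0,-1.55],[0,0,0]],[0.5,[-1.15,-6.15,-2.2],[0,0,0]],[0.5,[-1.35,-7.25,-2.95],[0,0,0]],[0.5,[-1.55,-8.3,-3.75],[0,0,0]],[0.5,[-1.75,-9.25,-4.65],[0,0,0]]]'

```text
time: 9.65
tool_pos: [0.4495, -0.1304, 0.0819]
ee_rot: [-3.14, 0.003, -0.187]
wrist_force: [-1.8, 1.5, -0.2]
width: 0.0112
```

>>> play_rows --rows '[[0.5,[-0.15,-0.9,-1],[0,0,0]],[0.5,[-0.35,-1.7,-2.0],[0,0,0]],[0.5,[-0.45,-2.45,-3.15],[0,0,0]],[0.5,[-0.6,-3.1,-4.3],[0,0,0]],[0.5,[-0.7,-3.65,-5.5],[0,0,0]],[0.5,[-0.75,-4.1,-6.75],[0,0,0]],[0.5,[-0.8,-4.45,-8.05],[0,0,0]],[0.5,[-0.85,-4.65,-9.0],[0,0,0]]]'

```text
time: 10.32
tool_pos: [0.4408, -0.1769, -0.0088]
ee_rot: [-3.141, 0.003, -0.188]
wrist_force: [-3.4, 2.6, 0.6]
width: 0.0113
```

>>> play_rows --rows '[[0.5,[0,0,-0.1],[0,0,0]],[0.5,[0,0,-0.1],[0,0,0]],[3,[0,0,-0.1],[0,0,0]],[3,[0,0,-0.1],[0,0,0]],[3,[0,0,-0.1],[0,0,0]],[3,[0,0,1.5],[0,0,0]],[3,[0,0,4],[0,0,0]],[3,[0,0,6.5],[0,0,0]]]'

```text
time: 10.98
tool_pos: [0.443, -0.1771, 0.0597]
ee_rot: [3.141, -0.001, -0.187]
wrist_force: [1.0, -0.7, 0.9]
width: 0.0299
```

>>> play_rows --rows '[[0,[0,0,2],[0,0,0]],[0,[0,0,2.5],[0,0,0]],[0,[0,0,2.5],[0,0,0]],[0,[0,0,2.5],[0,0,0]]]'

```text
time: 11.32
tool_pos: [0.4426, -0.177, 0.0835]
ee_rot: [3.141, -0.001, -0.187]
wrist_force: [-0.8, 0.4, -0.1]
width: 0.0064
```

```bash
cat > chk.py <<'E'
from h import *
o=get_obs();print(o['time'],o['tool_pos'].round(4),o['width'],o['wrist_force'].round(1))
p=np.load('p.npy');C,S_=np.cos(p[2]),np.sin(p[2])
for c in('top','side'):
    s=snap(c,c+'_c.png')
    hsv=cv2.cvtColor(s['pixels'],cv2.COLOR_RGB2HSV)
    n,l,st,ce=cv2.connectedComponentsWithStats(cv2.inRange(hsv,(20,120,90),(35,255,255)))
    print(c,'yellow',[(ce[i].round(1).tolist(),st[i,4]) for i in range(1,n) if 40<st[i,4]<400])
    for lab in('panel_turn','panel_ok'):
      for d in silhouettes(c,lab):
        q=np.argwhere(d['mask'])
        w=np.array([ray(s,x,.024) for x in q])-[p[0],p[1],0]
        cx,cy=C*w[:,0]+S_*w[:,1],-S_*w[:,0]+C*w[:,1]
        if -.13<cx.mean()<.13 and cy.mean()>0 and len(q)<4000:
            k=cv2.minAreaRect(np.c_[cx,cy].astype(np.float32)*1000)
            print(c,lab,round(d['confidence'],2),len(q),'cradle x',np.percentile(cx,[1,99]).round(3),'y',np.percentile(cy,[1,99]).round(3),np.round(k[0]),np.round(k[1]),round(k[2],1))
E
python3 chk.py
```

```text
11.3167 [ 0.4426 -0.177   0.0835] 0.006421196562289652 [-0.8  0.4 -0.1]
top yellow [([340.9, 213.8], np.int32(81))]
top panel_turn 0.66 1731 cradle x [-0.092 -0.016] y [0.051 0.155] [-54. 103.] [ 79. 109.] 0.2
side yellow [([275.2, 174.7], np.int32(106)), ([306.5, 190.5], np.int32(124))]
side panel_turn 0.82 1346 cradle x [-0.103 -0.018] y [0.053 0.165] [-60. 109.] [ 87. 115.] 0.1
```

The leaf bar is back at its home pixels (306.5,190.5). The panel lies square at cradle y ≈ 0.104, trailing edge ≈ 0.050. I move the closed fingers to cradle (-0.056, 0.028).

>>> play_rows --rows '[[0,[0.5,2.7,0],[0,0,0]],[0,[1.0,5.8,0],[0,0,0]],[0,[1.55,8.9,0],[0,0,0]],[0,[2.1,12,0],[0,0,0]],[0,[2.6,15,0],[0,0,0]],[0,[3.1,17.7,0],[0,0,0]],[0,[3.35,19,0],[0,0,0]],[0,[3.35,19,0],[0,0,0]]]'

```text
time: 12.28
tool_pos: [0.4758, 0.0156, 0.083]
ee_rot: [-3.141, 0.001, -0.183]
wrist_force: [0.2, -0.1, 0.7]
width: 0.0005
```

>>> play_rows --rows '[[0,[0,0,-1.5],[0,0,0]],[0,[0,0,-3.5],[0,0,0]],[0,[0,0,-5.5],[0,0,0]],[0,[0,0,-7],[0,0,0]],[0,[0,0,-8],[0,0,0]],[0,[0,0,-8.5],[0,0,0]],[0,[0,0,-8.5],[0,0,0]],[0,[0,0,-8.5],[0,0,0]]]'

```text
time: 12.95
tool_pos: [0.4762, 0.0126, -0.001]
ee_rot: [3.141, -0.001, -0.188]
wrist_force: [0.1, -0.2, -0.0]
width: 0.0004
```

```bash
python3 chk.py; python3 - <<'E'
from h import *
o=get_obs();p=np.load('p.npy');w=o['tool_pos']-[p[0],p[1],0];C,S=np.cos(p[2]),np.sin(p[2])
print('tool cradle',C*w[0]+S*w[1],-S*w[0]+C*w[1])
s=snap('side');print('tip pred (z+.039)',proj(s,o['tool_pos']+[0,0,.039]))
cv2.imwrite('pics/e.png',cv2.resize(s['pixels'][140:290,150:330],(792,660),interpolation=2)[:600,:,::-1])
E
```

```text
12.95 [ 0.4762  0.0126 -0.001 ] 0.000395066944729839 [ 0.1 -0.2 -0. ]
top yellow [([352.2, 153.5], np.int32(171)), ([342.7, 203.8], np.int32(181))]
top panel_turn 0.96 475 cradle x [-0.093 -0.066] y [0.052 0.137] [-79.  94.] [89. 29.] 89.8
side yellow [([306.5, 190.5], np.int32(124))]
side panel_turn 0.73 1346 cradle x [-0.102 -0.018] y [0.053 0.165] [-60. 109.] [114.  87.] 89.5
tool cradle -0.05521078431150193 0.028851013255867274
tip pred (z+.039) [[225.02251236 247.85584806]]
```

View pics/e.png

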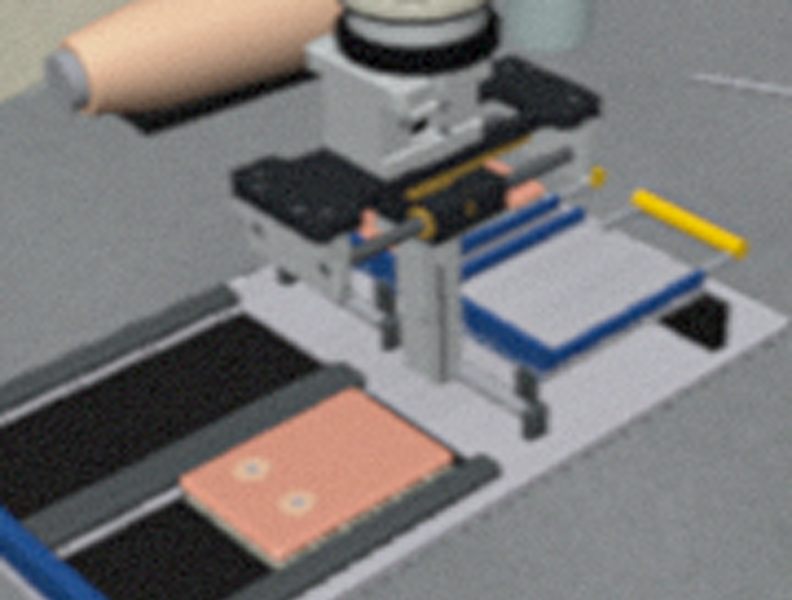

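The leaf is flat and empty, the pink panel is in its channel, and the fingertip at about (226,248) full-image is where the +3.9 cm bias predicts. I descend another 2.2 cm.

>>> play_rows --rows '[[0,[0,0,-0.5],[0,0,0]],[0,[0,0,-1.0],[0,0,0]],[0,[0,0,-1.5],[0,0,0]],[0,[0,0,-1.8],[0,0,0]],[0,[0,0,-2.0],[0,0,0]],[0,[0,0,-2.2],[0,0,0]],[0,[0,0,-2.2],[0,0,0]],[0,[0,0,-2.2],[0,0,0]]]'

```text
time: 13.97
tool_pos: [0.4758, 0.013, -0.0235]
ee_rot: [3.141, 0.0, -0.187]
wrist_force: [-1.0, 0.2, 0.3]
width: 0.0003
```

>>> play_rows --rows '[[0,[0.1,0.6,0],[0,0,0]],[0,[0.25,1.2,0],[0,0,0]],[0,[0.35,1.9,0],[0,0,0]],[0,[0.5,2.6,0],[0,0,0]],[0,[0.65,3.4,0],[0,0,0]],[0,[0.8,4.2,0],[0,0,0]],[0,[0.95,5.0,0],[0,0,0]],[0,[1.1,5.8,0],[0,0,0]]]'

```text
time: 14.63
tool_pos: [0.4871, 0.0719, -0.0232]
ee_rot: [3.141, -0.0, -0.187]
wrist_force: [-1.6, -2.8, 1.4]
width: 0.0004
```

>>> play_rows --rows '[[0,[0.05,0.4,0],[0,0,0]],[0,[0.15,0.8,0],[0,0,0]],[0,[0.2,1.1,0],[0,0,0]],[0,[0.25,1.3,0],[0,0,0]],[0,[0.25,1.3,0],[0,0,0]]]'

```text
time: 15.05
tool_pos: [0.4895, 0.0844, -0.0233]
ee_rot: [-3.141, -0.0, -0.187]
wrist_force: [0.1, -1.4, 2.0]
width: 0.0003
```

```bash
python3 chk.py; python3 - <<'E'
from h import *
o=get_obs();p=np.load('p.npy');w=o['tool_pos']-[p[0],p[1],0];C,S=np.cos(p[2]),np.sin(p[2])
print('tool cradle',C*w[0]+S*w[1],-S*w[0]+C*w[1])
E
```

```text
15.05 [ 0.4895  0.0844 -0.0233] 0.0002977971434651756 [ 0.1 -1.4  2. ]
top yellow [([352.2, 153.5], np.int32(171)), ([342.7, 203.9], np.int32(179))]
top panel_turn 0.64 418 cradle x [-0.093 -0.069] y [0.127 0.22 ] [-81. 173.] [96. 24.] 89.8
side yellow [([275.2, 174.7], np.int32(105)), ([306.5, 190.5], np.int32(124))]
side panel_turn 0.57 1555 cradle x [-0.103 -0.017] y [0.117 0.228] [-59. 172.] [115.  90.] 89.4
tool cradle -0.055770353936284434 0.10111714164279267
```

About 1 cm remains. I go on in small steps, watching for the stop in the force.

>>> play_rows --rows '[[0,[0.03,0.2,0],[0,0,0]],[0,[0.08,0.4,0],[0,0,0]],[0,[0.11,0.6,0],[0,0,0]],[0,[0.15,0.8,0],[0,0,0]],[0,[0.15,0.8,0],[0,0,0]]]'

```text
time: 15.77
tool_pos: [0.4908, 0.0924, -0.0235]
ee_rot: [-3.141, 0.0, -0.187]
wrist_force: [0.7, -0.5, 0.9]
width: 0.001
```

>>> play_rows --rows '[[0,[0.02,0.1,0],[0,0,0]],[0,[0.04,0.2,0],[0,0,0]],[0,[0.04,0.2,0],[0,0,0]]]'

```text
time: 16.02
tool_pos: [0.4912, 0.0942, -0.0235]
ee_rot: [-3.142, 0.0, -0.187]
wrist_force: [0.1, -0.8, 1.4]
width: 0.0005
```

>>> play_rows --rows '[[0,[0.02,0.1,0],[0,0,0]],[0,[0.04,0.2,0],[0,0,0]],[0,[0.04,0.2,0],[0,0,0]]]'

```text
time: 16.27
tool_pos: [0.4916, 0.0962, -0.0235]
ee_rot: [-3.142, 0.0, -0.187]
wrist_force: [0.2, -1.3, 0.8]
width: 0.0004
```

>>> play_rows --rows '[[0,[0.02,0.1,0],[0,0,0]],[0,[0.04,0.2,0],[0,0,0]],[0,[0.04,0.2,0],[0,0,0]]]'

```text
time: 16.52
tool_pos: [0.4916, 0.0965, -0.0235]
ee_rot: [3.138, 0.001, -0.187]
wrist_force: [-0.8, -6.1, 2.3]
width: 0.0004
```

```bash
python3 chk.py
```

```text
16.5167 [ 0.4916  0.0965 -0.0235] 0.0003521446001558179 [-0.8 -6.1  2.3]
top yellow [([352.1, 153.5], np.int32(172)), ([342.8, 203.8], np.int32(180))]
top panel_turn 0.76 391 cradle x [-0.094 -0.069] y [0.148 0.234] [-81. 191.] [88. 25.] 89.4
side yellow [([275.2, 174.7], np.int32(106)), ([306.5, 190.5], np.int32(124))]
side panel_turn 0.63 1353 cradle x [-0.102 -0.02 ] y [0.131 0.231] [-61. 181.] [103.  86.] 89.5
```

The arm stalls and the force climbs to 6 N, and the tool's cradle y of about 0.113 matches the expected 0.1125. I press slightly to square the panel, then back off and lift.

>>> play_rows --rows '[[0,[0.02,0.1,0],[0,0,0]],[0,[0.05,0.25,0],[0,0,0]],[0,[0.05,0.25,0],[0,0,0]],[0,[0.05,0.25,0],[0,0,0]]]'

```text
time: 17.15
tool_pos: [0.4915, 0.0965, -0.0235]
ee_rot: [3.133, 0.001, -0.187]
wrist_force: [-3.0, -11.5, 2.8]
width: 0.0005
```

>>> play_rows --rows '[[0,[-0.1,-0.5,0],[0,0,0]],[0,[-0.3,-1.5,0],[0,0,0]],[0,[-0.6,-3.0,0],[0,0,0]],[0,[-0.6,-3.0,1],[0,0,0]],[0,[-0.6,-3.0,4],[0,0,0]],[0,[-0.6,-3.0,8],[0,0,0]],[0,[-0.6,-3.0,12],[0,0,0]],[0,[-0.6,-3.0,14],[0,0,0]]]'

```text
time: 17.82
tool_pos: [0.4892, 0.0714, 0.123]
ee_rot: [-3.138, -0.009, -0.187]
wrist_force: [1.3, 0.8, 0.7]
width: 0.0007
```

>>> play_rows --rows '[[0,[-0.5,-3,0],[0,0,0]],[0,[-1.5,-7,0],[0,0,0]],[0,[-2.5,-11,0],[0,0,0]],[0,[-3.5,-15,0],[0,0,0]],[0,[-4.5,-19,0],[0,0,0]],[0,[-5.5,-23,0],[0,0,0]],[0,[-6,-25,0],[0,0,0]],[0,[-6,-25,0],[0,0,0]]]'

```text
time: 18.48
tool_pos: [0.426, -0.1828, 0.1174]
ee_rot: [3.141, -0.001, -0.193]
wrist_force: [-0.6, 0.6, -0.1]
width: 0.0009
```

```bash
python3 chk.py; python3 - <<'E'
import cv2,numpy as np
a=cv2.imread('pics/top_c.png')[80:250,140:380];b=cv2.imread('pics/side_c.png')[150:310,110:340]
cv2.imwrite('pics/fin.png',np.vstack([cv2.resize(a[:, :],(424,300),interpolation=2),cv2.resize(b,(424,300),interpolation=2)]))
E
```

```text
18.4833 [ 0.426  -0.1828  0.1174] 0.0008770473782462017 [-0.6  0.6 -0.1]
top yellow [([352.1, 154.2], np.int32(178))]
top panel_turn 0.64 1774 cradle x [-0.093 -0.016] y [0.126 0.232] [-54. 179.] [109.  80.] 89.2
side yellow [([323.7, 101.5], np.int32(50)), ([275.1, 174.6], np.int32(105)), ([306.5, 190.5], np.int32(124))]
side panel_turn 0.63 1425 cradle x [-0.102 -0.018] y [0.128 0.231] [-59. 180.] [ 87. 106.] 0.3
```

View pics/fin.png

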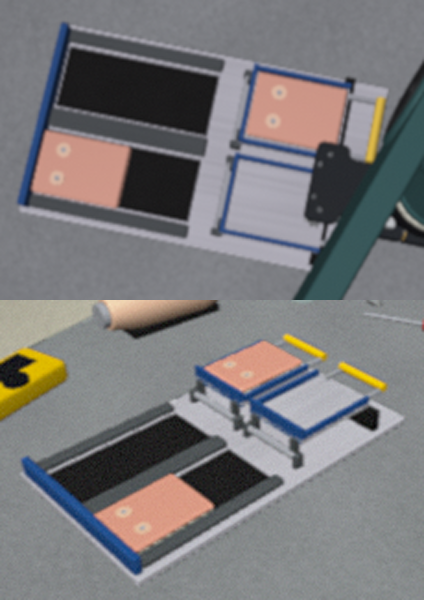

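The panel sits skin side up against the blue stop (top crop 80,168), the near leaf is down and empty, and the other panel is on its leaf. I let the arm settle and hand the job in.

>>> play_rows --rows '[[0,[0,0,2],[0,0,0]],[0,[0,0,3],[0,0,0]],[0,[0,0,3],[0,0,0]],[0,[0,0,3],[0,0,0]]]'

```text
time: 19.12
tool_pos: [0.4274, -0.1791, 0.1475]
ee_rot: [3.141, -0.002, -0.186]
wrist_force: [0.3, -0.6, 0.0]
width: 0.0007
```

```bash
python3 -c "
from bench import *
print(close_job())"
```

```text
the job is handed in; nothing more can be done
None
```

I swung the near leaf over by its yellow bar, and the cream panel with the orange disc tipped onto the bed skin side up. I then laid the leaf back down and slid the panel home against the blue stop with closed fingertips. The job was handed in at about 19 s of the 58 s allowed.

**Last checks:**
- **Panel position:** its centre measured cradle (-54 to -59, 179 to 180) mm, where home is (-56, 180). It is square to within about 1°.
- **Stop contact:** the arm stalled against the stop at 11.5 N, at the expected position.
- **Leaf:** its bar is back at its starting pixels in the side view, and the leaf is empty.
- **Other panel:** it still lies on its leaf, skin side up, and the gripper is clear of everything.

**What went wrong or disagreed:**
- **Height reading:** the reported tool height was about 3.9 cm lower than the camera showed. The first pinch closed above the bar and missed, so I corrected for the offset after that and did not find its cause.
- **Cradle fit:** the blue stop's centroid in the side view did not agree with the rest of the cradle fit, so I left it out.

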